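# Find the heavier sample jar and press it into the sprung holder

## Robot

A 7-joint arm with a two-finger parallel gripper is mounted at the origin on a cart in front of the work surface, level with it; the furniture and walls round the work are solid. World frame = base frame: x ahead of the robot, y to its left, z up, the work surface at z = 0. Lengths are in m, angles in rad, forces in N, time in s.
With the tool pointing down it reaches from about 0.425 to 0.875 m from the base axis. Payload 8.4 kg.
Tool frame: the origin (TCP) lies midway between the tips of the shut fingers; the grasp point (between the pads) lies 19 mm behind it; z points along the fingers, y is the line along which they close (so a half turn about z gives the same grasp; the last joint's range is limited). The gripper opens to 85 mm and grips with 20 to 120 N. Pads are 22 mm wide; open, the fingers measure 114 mm over their backs; the gripper's body (76 mm by 85 mm) begins 54 mm behind the grasp point. The pads swing forward as they close: fully open they stand 13 mm farther back than shut.
Start: joints at [1.212, 0.333, 0.04, 1.465, -0.013, 1.343, -0.059], TCP at [0.167, -0.628, 0.231] pointing down, gripper open.
Joint ranges: [-2.58, 2.58], [-0.38, 2.09], [-1.3, 1.39], [0.25, 2.4], [-1.5, 4.64], [0.08, 2.09], [-2.65, 2.65]. Speed limits (rad/s): [2.22, 2.22, 2.79, 2.79, 3.14, 3.14, 3.14].

## Interface

Orientations are given as a unit quaternion [w, x, y, z].
In Python, from station import env gives the robot as it stands.
- The arm moves only by the shell command python3 -m crank 'ROWS'. ROWS is JSON, a list of rows, each a list of 3 entries, a list of its own where there are three numbers: the closure in counts, from 0 (fully open) to 255 (shut), then the shift along the world's x, y, z in m, then the turn, a rotation vector about the world's x, y, z in degrees. In form: [[claw, [x, y, z], [rx, ry, rz]], ...]. A call has 1 to 12 rows; each row is the pose to reach, as a shift and turn from the pose commanded when the call began; what a row does not reach only later rows make up. A row lasts 1/10 s, in which the tool goes at most 50 mm and 8.59 degrees, less where a joint would pass 70% of its speed; a pose out of reach is approached as far as the arm can. A call with a gripper value outside its range is refused whole. The fingers move at their own pace and stop on an object; the grip force is fixed at half the most. Time passes only in rows, so rows that repeat a pose let the fingers close. It gives the time, the measured TCP pose, the force, the opening and the grip force at its end, in the units of the state.
- env.sense(): the state, without advancing time (a new reading comes with each control period).
- env.capture(name): name is "scene" or "top" or "wrist"; returns the picture (400x640x3 uint8, red, green, blue); there is no depth.
- env.camera_model(name): a dict with "fov_y" (degrees; the focal length in pixels is half the picture's height over the tangent of half this angle, whatever the lens; pixels are square), "cx", "cy" (the principal point, pixels), "R" (3x3) and "t" (3): a world point X has camera coordinates R X + t; the wrist camera has in their place "hand_eye" (4x4, takes a point from camera to tool coordinates, whose origin is the TCP and whose axes are the flange's). Camera axes: x right, y down, z forward; pixel columns grow to the right and rows downward; lengths in m; the calibration is good to about 2 mm. A picture is of the moment at which its call begins: read the wrist's pose just before it. camera_model takes no time and is no camera call.
- env.hand_in(): hands the job in; it is judged then, once.
The state is a dict: "time_s": time; "joint_pos": joint angles; "qd": joint speeds; "joint_efforts": joint torques, N m; "eef_pos": TCP position; "tcp_rot": TCP orientation; "force": force on the tool from outside, world axes, zero at the start; "wrist_torque": the same for the moment, N m; "gripper_width": opening from 0.0 (shut) to 1.0 (fully open); "finger_force": force on a finger pad.
Only numpy, scipy, OpenCV 4.12 (cv2) and the standard library are available. Lean on these libraries where they do the work, as an engineer would, in place of code of your own. Each camera call takes 0.05 s, during which the arm holds its last target. There are 200 camera calls.

## Task

Two identical closed jars stand on the bench: lift each clear of the bench in turn to feel which is heavier, and leave the lighter one standing where it stood. Stand the heavier one on the steel plate in front of the open mouth of the low aluminium holder, slide it in along the plate between the rails until it meets the sprung pad, and press it against the pad with about 8 N (never more than 18 N) for a second. Let go and leave it standing there against the pad, with the other things on the bench undisturbed.

Things in the scene. Friction and masses are not known exactly. Their poses are not given: they have to be found in the camera images.
- jar_p_mid (a point): One of two identical closed jars, 57 mm diameter, 76 mm tall: white body with a plain label, grey ribbed screw lid (57 mm wide, 62 to 76 mm above the base). One is well filled, the other nearly empty (loads differ by about 3.5 N; both under 0.7 kg); only lifting tells which. Point: on the axis, half-way up, 38 mm above the base; z up. Grip the lid from above, 68 mm up: lower fingers would strike the holder.
- jar_q_mid (a point): One of two identical closed jars, 57 mm diameter, 76 mm tall: white body with a plain label, grey ribbed screw lid (57 mm wide, 62 to 76 mm above the base). One is well filled, the other nearly empty (loads differ by about 3.5 N; both under 0.7 kg); only lifting tells which. Point: on the axis, half-way up, 38 mm above the base; z up. Grip the lid from above, 68 mm up: lower fingers would strike the holder.
- plate: Flat, polished, slippery steel plate (friction about 0.3) fixed to the bench, 320 mm along its x, 136 mm along y, 4 mm thick, that carries the holder on its far part; its near part, before the holder's mouth, is free to stand a jar on. Origin at the centre of its underside; x as the holder's.
- holder: Low aluminium jar holder on the plate: two rails 30 mm high, 62 mm apart, open towards its own -x; an end plate behind. Origin on the plate's top (4 mm above the bench), on the centre line between the rails; x points inward along the channel, y across, z up. The straight rails begin at x = -61 mm; the plate reaches from x = -190 to +130 mm.
- holder_mouth (a point): Outer end of the holder's flared mouth, 78 mm wide here, on the centre line on the plate's top, 96 mm before the holder's origin. A jar sliding on the plate drags with about 1 to 4 N, more if borne down on; pushing at the lid can make it bear down more. This drag is not part of the force on the pad. A jar held by the lid tips least if the fingers close along the channel.
- holder_pad_near (a point): Nearest place of the face of the sprung black pad (50 mm wide, 28 mm high, 2.5 N per mm, no preload, 10 mm travel, damped: press slowly): 30 mm past the holder's origin, on the plate. Its steel block is clamped 0 to 24 mm farther in, not reported, so a jar first touches with its axis at holder x = +2 to +26 mm. Once let go, the pad may push the jar back some mm until friction holds it, touching.
- crucible: Bystander, to be left alone: small white porcelain crucible, 42 mm wide, 36 mm tall. Origin at the centre of its underside.
- beaker: Bystander, to be left alone: small glass beaker, 46 x 52 mm, 58 mm tall. Origin at the centre of its underside.
- block: Bystander, to be left alone: grey concrete cube of 40 mm. Origin at the centre of its underside.
- marker: Bystander, to be left alone: black-and-white marker pen lying down, 135 mm long, 17 mm thick. Origin at the centre of its underside.
- weight_50: Bystander, to be left alone: small brass weight with a knob, 19 mm wide, 29 mm tall. Origin at the centre of its underside.
Mind the look-alikes: they are no part of the job. What is shaped like the part that bears jar_q_mid but orange is not meant.

How it is judged:
By the outcome, as a careful person would: the job done as asked, in the order asked, and still so for the second after the job is handed in, with the robot touching nothing.
It also fails if it takes over 72 s, if anything falls off the work surface, if the arm or the gripper's body presses on something with over 40 N, if the wrist force passes 120 N, or if a joint passes its speed limit or range.

## Working session

There is one attempt and no reset: what is moved stays moved. The work goes in short steps, Python scripts to look and compute and a shell command to move; the robot and the scene stay as the last step left them, time stands still between calls to the robot, and variables do not carry over. Pictures are saved under pics/ and viewed, at most 10 in all, crops included, and the job is handed in when it is done.

```bash
ls; mkdir -p pics; python3 - <<'E'
from station import env
import cv2,json
s=env.sense();print(s)
for n in("scene","top"):
    im=env.capture(n);cv2.imwrite(f"pics/{n}0.png",im[:,:,::-1])
    m=env.camera_model(n);print(n,m)
print(env.camera_model("wrist"))
E
```

```text
pics
{'time_s': 0.0, 'joint_pos': array([ 1.21178838,  0.3339146 ,  0.03983982,  1.46629686, -0.01340975,
        1.34327495, -0.05851221]), 'qd': array([-1.72621692e-03,  2.49990140e-04,  2.15276829e-03, -1.99889377e-05,
       -4.71856122e-04, -1.61445431e-04, -9.27914902e-04]), 'joint_efforts': array([-5.25614360e-04, -6.58538604e+01,  1.36564773e+00, -4.05563128e+01,
        1.68058311e-02,  1.26025153e-02, -1.96487503e-05]), 'eef_pos': array([ 0.16685886, -0.62774166,  0.23040586]), 'tcp_rot': array([-8.00146139e-04,  9.91574000e-01,  1.29538950e-01, -1.50015198e-04]), 'force': array([0.93839149, 0.36210155, 0.25205442]), 'wrist_torque': array([ 0.04524177,  0.01346058, -0.0100577 ]), 'finger_force': 0.0, 'gripper_width': 1.0045263243673013}
scene {'fov_y': 44.259396529638195, 'cx': 321.9502318418031, 'cy': 204.19665943446077, 'R': array([[ 0.61857661, -0.78568472,  0.00790566],
       [-0.36021688, -0.29251522, -0.88582089],
       [ 0.69828846,  0.54510033, -0.46395997]]), 't': array([-0.37643405,  0.22489111,  1.05529751])}
top {'fov_y': 55.55364058577745, 'cx': 324.0948813983553, 'cy': 204.1482399327671, 'R': array([[ 0.01670155, -0.99985486,  0.00336504],
       [-0.99113222, -0.01699938, -0.13178748],
       [ 0.13182556, -0.00113415, -0.99127228]]), 't': array([-0.02788294,  0.5506606 ,  1.34277869])}
{'fov_y': 59.160604993074074, 'cx': 318.6287187513783, 'cy': 204.0571736030072, 'hand_eye': array([[ 3.77959844e-05, -9.51563430e-01, -3.07452495e-01,
         7.90605676e-02],
       [ 9.99999843e-01, -1.36115706e-04,  5.44209949e-04,
         5.35170183e-04],
       [-5.59699399e-04, -3.07452467e-01,  9.51563275e-01,
        -1.42741259e-01],
       [ 0.00000000e+00,  0.00000000e+00,  0.00000000e+00,
         1.00000000e+00]])}
```

View pics/scene0.png

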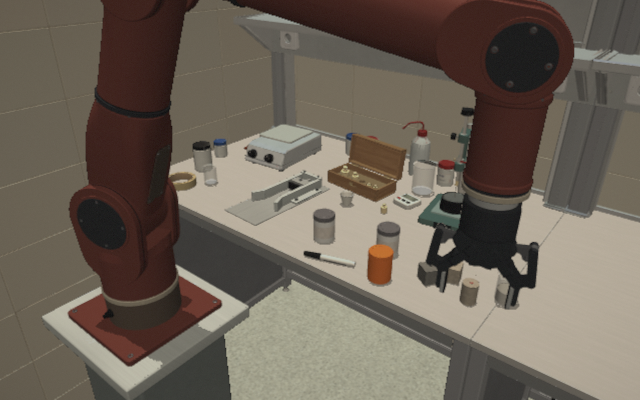

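View pics/top0.png

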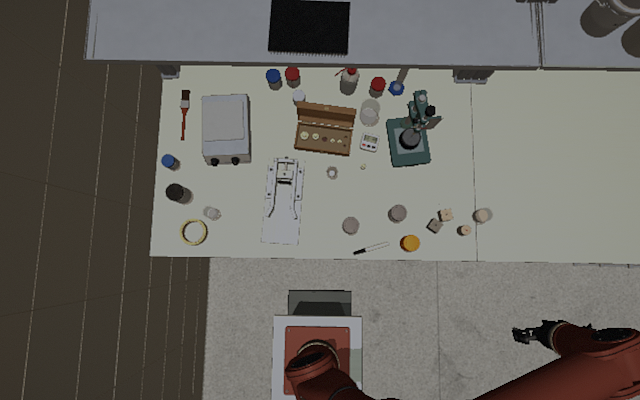

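The scene view shows the jars at about (324,226) and (388,240), with the orange decoy at (380,265) and the holder at (285,190). In the top view the jar lids are at (351,226) and (398,213), the plate spans x 262–303 and y 157–244, and the marker is at (371,248). Next I measure them.

```bash
cat > h.py <<'E'
import numpy as np,cv2
from station import env
def f(m): return 200/np.tan(np.radians(m["fov_y"]/2))
def cast(m,uv,z,pose=None):
    d=np.array([(uv[0]-m["cx"])/f(m),(uv[1]-m["cy"])/f(m),1.])
    if pose is None: o=-m["R"].T@m["t"]; d=m["R"].T@d
    else:
        T=pose@m["hand_eye"]; o=T[:3,3]; d=T[:3,:3]@d
    return o+d*(z-o[2])/d[2]
def proj(m,X):
    c=m["R"]@np.array(X)+m["t"]; return f(m)*c[:2]/c[2]+[m["cx"],m["cy"]]
E
python3 - <<'E'
from h import *
im=cv2.imread("pics/top0.png");m=env.camera_model("top")
cv2.imwrite("pics/topc.png",cv2.resize(im[140:265,250:450],None,fx=4,fy=4,interpolation=cv2.INTER_CUBIC))
g=cv2.cvtColor(im,cv2.COLOR_BGR2HSV)
for (u,v) in [(351,226),(398,213),(300,200),(270,235),(280,235),(340,235),(371,248),(283,200)]: print((u,v),g[v,u],end=" ")
print()
# non-bench mask
bench=cv2.inRange(g,(0,0,195),(180,60,255))
for z,(u,v) in [(.076,(351,226)),(.076,(398,213)),(.004,(262,243)),(.004,(299,244)),(.004,(303,157)),(.004,(268,157))]:
    print((u,v),cast(m,(u,v),z).round(4))
E
```

```text
(351, 226) [ 13  31 116] (398, 213) [ 11  26 109] (300, 200) [ 90   4 117] (270, 235) [105   7 156] (280, 235) [105   7 156] (340, 235) [ 39  12 154] (371, 248) [110  14 163] (283, 200) [100   5 155] 
(351, 226) [ 0.4702 -0.114   0.076 ]
(398, 213) [ 0.5188 -0.2791  0.076 ]
(262, 243) [0.4078 0.2067 0.004 ]
(299, 244) [0.4064 0.0709 0.004 ]
(303, 157) [0.7338 0.0641 0.004 ]
(268, 157) [0.7315 0.1964 0.004 ]
```

View pics/topc.png

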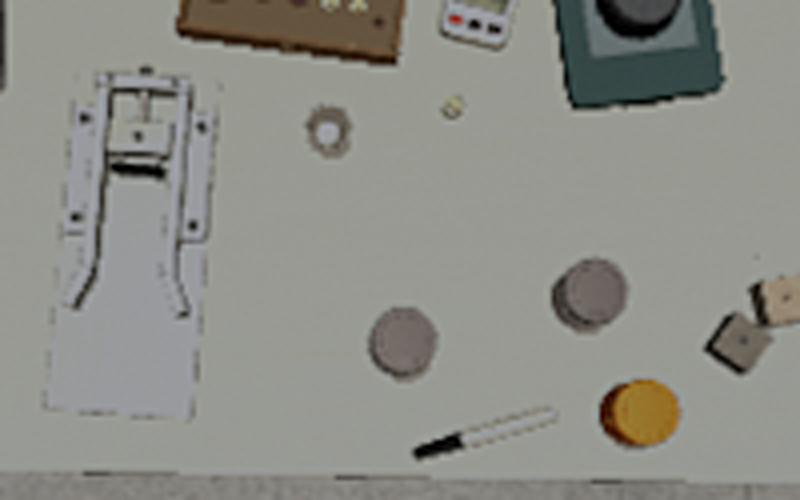

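The crop (4×, offset (250,140)) shows the lids at (403,342) and (592,293), the near plate edge from (46,408) to (191,418), the mouth tips at (75,305) and (183,315), and the black pad at (137,168). Next come masks to refine these.

```bash
python3 - <<'E'
from h import *
im=cv2.imread("pics/top0.png");m=env.camera_model("top");ms=env.camera_model("scene")
b=cv2.GaussianBlur(im,(3,3),0).astype(int)
mk=(((b[:,:,2]-b[:,:,0])>5)&(b.sum(2)>240)).astype(np.uint8)*255
for (u,v) in [(351,226),(398,213)]:
    s=np.zeros_like(mk); s[v-14:v+14,u-14:u+14]=mk[v-14:v+14,u-14:u+14]
    c=max(cv2.findContours(s,0,2)[0],key=cv2.contourArea)
    e=cv2.fitEllipse(c); r=cv2.boundingRect(c);M=cv2.moments(c)
    ctr=(M["m10"]/M["m00"],M["m01"]/M["m00"])
    X=cast(m,ctr,.076); print(e,r,ctr,X.round(4),"in scene",proj(ms,X))
pm=(((b[:,:,0]-b[:,:,2])>=1)&(b.sum(2)>330)).astype(np.uint8)*255
s=np.zeros_like(pm); s[150:250,255:312]=pm[150:250,255:312]
s=cv2.morphologyEx(s,cv2.MORPH_CLOSE,np.ones((5,5)))
c=max(cv2.findContours(s,0,2)[0],key=cv2.contourArea)
print(cv2.minAreaRect(c),cv2.contourArea(c))
# side edges from rows in near part
for nm,fn in (("L",min),("R",max)):
    P=[cast(m,(fn(np.where(s[v]>0)[0])+(0 if nm=="L" else 0),v),.004)[:2] for v in range(222,240)]
    P=np.array(P); k=np.polyfit(P[:,0],P[:,1],1); print(nm,k,np.polyval(k,[.42,.5,.6]))
for q in cv2.boxPoints(cv2.minAreaRect(c)): print(q,cast(m,q,.004).round(4))
for n,q,z in [("mouthL",(75,305),.034),("mouthR",(183,315),.034),("nearmid",(118.5,413),.004),("pad",(137,165),.03),("railL",(101,245),.034),("railR",(178,255),.034)]:
    print(n,cast(m,(q[0]/4+250-.4,q[1]/4+140-.4),z).round(4))
s2=cv2.imread("pics/scene0.png");cv2.imwrite("pics/sc.png",cv2.resize(s2[150:290,215:415],None,fx=4,fy=4,interpolation=cv2.INTER_CUBIC))
E
```

```text
((350.37615966796875, 225.86082458496094), (18.518278121948242, 21.812116622924805), 116.24658966064453) (339, 216, 24, 21) (350.28880643166355, 225.59678416821274) [ 0.4716 -0.1115  0.076 ] in scene [323.28444012 211.94535919]
((396.86944580078125, 211.3677520751953), (25.942182540893555, 27.30809783935547), 45.678550720214844) (384, 199, 28, 28) (396.8764897074756, 210.5590465872156) [ 0.5274 -0.2752  0.076 ] in scene [388.12757889 223.29153273]
((282.5448303222656, 200.9620819091797), (36.78915023803711, 84.37422180175781), 4.763641834259033) 2769.0
L [-0.05286977  0.22953699] [0.20733169 0.20310211 0.19781513]
R [-0.06511167  0.10515585] [0.07780895 0.07260002 0.06608885]
[260.71036 241.47588] [0.4133 0.2116 0.004 ]
[267.71725 157.39311] [0.7299 0.1974 0.004 ]
[304.3793  160.44829] [0.7205 0.0586 0.004 ]
[297.3724  244.53105] [0.4044 0.0769 0.004 ]
mouthL [0.5052 0.1826 0.034 ]
mouthR [0.4977 0.0846 0.034 ]
nearmid [0.4094 0.1436 0.004 ]
pad [0.6358 0.1309 0.03  ]
railL [0.5604 0.1609 0.034 ]
railR [0.5524 0.0906 0.034 ]
```

View pics/sc.png

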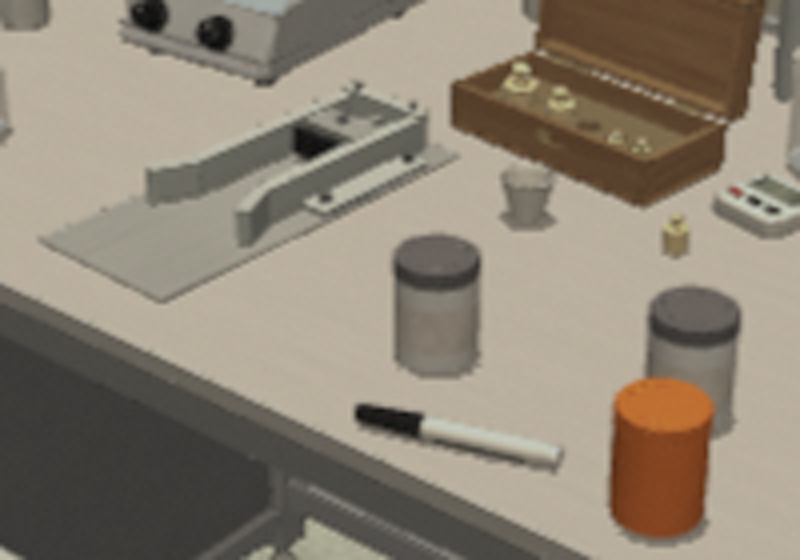

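The scene crop (4×, offset (215,150)) shows the lid centres at (437,255) and (693,312), with the crucible at (527,195) and the brass weight at (675,237) out of the way. I move above jar Q with the fingers aligned to the channel and refine there.

```bash
python3 -m crank '[[0,[0.353,0.350,0],[0,0,72]],[0,[0.353,0.350,0],[0,0,72]],[0,[0.353,0.350,0],[0,0,72]],[0,[0.353,0.350,0],[0,0,72]],[0,[0.353,0.350,0],[0,0,72]],[0,[0.353,0.350,0],[0,0,72]],[0,[0.353,0.350,0],[0,0,72]],[0,[0.353,0.350,0],[0,0,72]],[0,[0.353,0.350,0],[0,0,72]],[0,[0.353,0.350,0],[0,0,72]],[0,[0.353,0.350,0],[0,0,72]],[0,[0.353,0.350,0],[0,0,72]]]'
cat >> h.py <<'E'
from scipy.spatial.transform import Rotation as Ro
def pose():
    s=env.sense();T=np.eye(4);q=s["tcp_rot"];T[:3,:3]=Ro.from_quat([q[1],q[2],q[3],q[0]]).as_matrix();T[:3,3]=s["eef_pos"];return T,s
def wrist(name):
    T,s=pose();im=env.capture("wrist")[:,:,::-1];cv2.imwrite(f"pics/{name}.png",im);np.save(f"pics/{name}.npy",T)
    y=T[:3,1];print("t",s["time_s"],"tcp",T[:3,3].round(4),"z",T[:3,2].round(3),"yaw y",np.degrees(np.arctan2(y[1],y[0])).round(2),"F",s["force"].round(2))
    return im,T
E
python3 - <<'E'
from h import *
im,T=wrist("w1")
ms=env.camera_model("scene")
for q in [(437,255),(693,312)]: print(cast(ms,(q[0]/4+215-.4,q[1]/4+150-.4),.076))
E
```

```text
time_s: 1.3
eef_pos: [0.5205, -0.2769, 0.2308]
tcp_rot: [-0.001, 0.725, 0.689, -0.0]
force: [-0.4, -1.5, -1.0]
gripper_width: 1.002
finger_force: 0.0
t 1.3 tcp [ 0.5205 -0.2769  0.2308] z [-0.001  0.001 -1.   ] yaw y -2.95 F [-0.35 -1.46 -1.02]
[ 0.46650763 -0.11736761  0.076     ]
[ 0.50853604 -0.28591945  0.076     ]
```

View pics/w1.png

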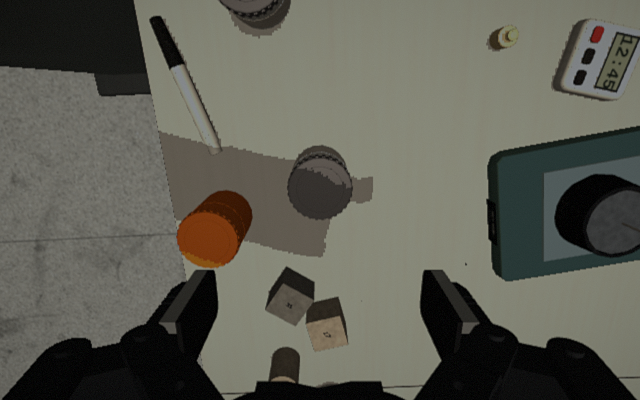

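The wrist view shows jar Q's lid-top disc at about (320,187). The orange jar is at (208,242), and the fingers straddle columns 215–425.

```bash
python3 - <<'E'
from h import *
m=env.camera_model("wrist");T=np.load("pics/w1.npy");im=cv2.imread("pics/w1.png");g=cv2.GaussianBlur(cv2.cvtColor(im,6),(3,3),0)
c=cv2.HoughCircles(g[130:240,270:370],cv2.HOUGH_GRADIENT,1,20,param1=60,param2=12,minRadius=26,maxRadius=38)
print(c)
for q in ([x[:2]+[270,130] for x in c[0][:3]] if c is not None else [])+[(320,187)]:
    print(q,cast(m,q,.076,T).round(4))
a=cast(m,(288,185),.076,T);b=cast(m,(352,187),.076,T);print("diam",np.linalg.norm(a-b))
E
```

```text
[[[47.5 57.5 30.8]]]
[317.5 187.5] [ 0.5197 -0.2795  0.076 ]
(320, 187) [ 0.5219 -0.2791  0.076 ]
diam 0.05590561013309669
```

```bash
python3 -m crank '[[0,[0.001,-0.002,-0.04],[0,0,0]],[0,[0.001,-0.002,-0.085],[0,0,0]],[0,[0.001,-0.002,-0.13],[0,0,0]],[0,[0.001,-0.002,-0.165],[0,0,0]],[0,[0.001,-0.002,-0.184],[0,0,0]],[0,[0.001,-0.002,-0.184],[0,0,0]],[0,[0.001,-0.002,-0.184],[0,0,0]],[255,[0.001,-0.002,-0.184],[0,0,0]],[255,[0.001,-0.002,-0.184],[0,0,0]],[255,[0.001,-0.002,-0.184],[0,0,0]],[255,[0.001,-0.002,-0.184],[0,0,0]],[255,[0.001,-0.002,-0.184],[0,0,0]]]'
python3 -m crank '[[255,[0,0,0],[0,0,0]],[255,[0,0,0],[0,0,0]],[255,[0,0,0],[0,0,0]]]'
python3 - <<'E'
from h import *
s=env.sense();print(s["force"],s["wrist_torque"],s["gripper_width"])
E
```

```text
time_s: 2.55
eef_pos: [0.5216, -0.2809, 0.0493]
tcp_rot: [0.001, 0.726, 0.688, -0.0]
force: [-4.3, 1.3, 8.9]
gripper_width: 0.641
finger_force: 62.9
time_s: 2.85
eef_pos: [0.5215, -0.2809, 0.0493]
tcp_rot: [0.001, 0.726, 0.688, -0.0]
force: [-3.7, 0.3, 9.5]
gripper_width: 0.642
finger_force: 62.9
[-3.65222793  0.28856161  9.50437035] [0.12114732 0.73054981 0.03103028] 0.6421861339673202
```

```bash
python3 -m crank '[[255,[0,0,0.01],[0,0,0]],[255,[0,0,0.03],[0,0,0]],[255,[0,0,0.05],[0,0,0]],[255,[0,0,0.05],[0,0,0]],[255,[0,0,0.05],[0,0,0]],[255,[0,0,0.05],[0,0,0]],[255,[0,0,0.05],[0,0,0]],[255,[0,0,0.05],[0,0,0]]]'
python3 -m crank '[[255,[0,0,0],[0,0,0]],[255,[0,0,0],[0,0,0]]]'
python3 - <<'E'
from h import *
s=env.sense();print(s["force"],s["wrist_torque"],s["joint_efforts"],s["qd"])
E
```

```text
time_s: 3.65
eef_pos: [0.5205, -0.2799, 0.0964]
tcp_rot: [-0.001, 0.726, 0.688, -0.0]
force: [-0.5, 0.9, -4.7]
gripper_width: 0.643
finger_force: 65.3
time_s: 3.85
eef_pos: [0.5209, -0.2801, 0.0971]
tcp_rot: [-0.0, 0.726, 0.688, -0.0]
force: [-0.1, 0.4, -6.0]
gripper_width: 0.645
finger_force: 65.3
[-0.13915115  0.44081743 -5.95510725] [-0.00956153 -0.04599929 -0.00958814] [ 2.61649424e-03 -6.36756420e+01 -4.80909213e+00 -3.84272861e+01
  1.53861113e-02  1.25375879e-02 -4.40194281e-04] [-0.00109857 -0.00363882 -0.00100714 -0.00137654 -0.00035368  0.00051638
 -0.00125981]
```

Q weighs about 6 N. I set it back down, then lift the other.

```bash
python3 -m crank '[[255,[0,0,-0.015],[0,0,0]],[255,[0,0,-0.03],[0,0,0]],[255,[0,0,-0.04],[0,0,0]],[255,[0,0,-0.045],[0,0,0]],[255,[0,0,-0.047],[0,0,0]],[255,[0,0,-0.0485],[0,0,0]],[255,[0,0,-0.0485],[0,0,0]],[255,[0,0,-0.0485],[0,0,0]]]'
```

```text
time_s: 4.65
eef_pos: [0.5211, -0.2803, 0.0495]
tcp_rot: [0.0, 0.726, 0.688, -0.0]
force: [-3.5, 2.2, 1.3]
gripper_width: 0.643
finger_force: 65.9
```

```bash
python3 -m crank '[[0,[0,0,0],[0,0,0]],[0,[0,0,0],[0,0,0]],[0,[0,0,0],[0,0,0]],[0,[0,0,0],[0,0,0]],[0,[0,0,0.02],[0,0,0]],[0,[0,0,0.06],[0,0,0]],[0,[0,0,0.11],[0,0,0]],[0,[-0.01,0.03,0.15],[0,0,0]],[0,[-0.03,0.07,0.18],[0,0,0]],[0,[-0.04,0.12,0.18],[0,0,0]],[0,[-0.049,0.168,0.18],[0,0,0]],[0,[-0.049,0.168,0.18],[0,0,0]]]'
python3 -m crank '[[0,[0,0,0],[0,0,0]],[0,[0,0,0],[0,0,0]]]'
python3 - <<'E'
from h import *
im,T=wrist("w2");m=env.camera_model("wrist")
g=cv2.GaussianBlur(cv2.cvtColor(im,6),(3,3),0)
c=cv2.HoughCircles(g[120:250,260:380],cv2.HOUGH_GRADIENT,1,20,param1=60,param2=12,minRadius=26,maxRadius=38)
print(c)
if c is not None:
  for x in c[0][:3]: print(cast(m,x[:2]+[260,120],.076,T).round(4))
E
```

```text
time_s: 5.85
eef_pos: [0.4717, -0.1057, 0.2299]
tcp_rot: [0.001, 0.723, 0.69, 0.001]
force: [0.7, -0.8, 0.6]
gripper_width: 1.001
finger_force: 0.0
time_s: 6.05
eef_pos: [0.4721, -0.1133, 0.2288]
tcp_rot: [0.0, 0.726, 0.687, -0.0]
force: [0.5, -0.4, 0.2]
gripper_width: 0.998
finger_force: 0.0
t 6.05 tcp [ 0.4721 -0.1133  0.2288] z [ 0. -0. -1.] yaw y -3.18 F [ 0.48 -0.38  0.17]
[[[60.5 60.5 33. ]]]
[ 0.4744 -0.1094  0.076 ]
```

View pics/w2.png

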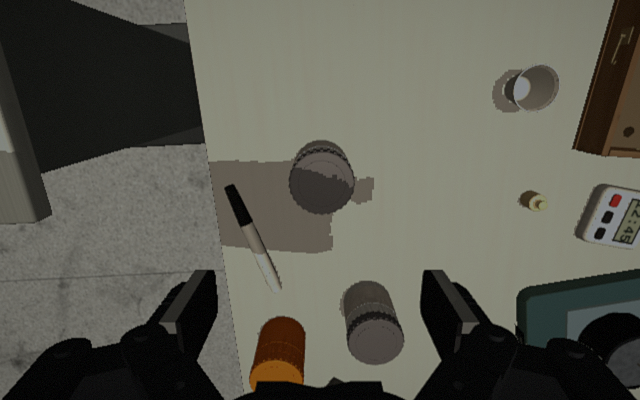

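The wrist view shows jar P's lid disc at (321,181). The marker at (250,235) is low enough for the fingers to clear. Now I grip and lift P.

```bash
python3 -m crank '[[0,[0.002,0.004,-0.04],[0,0,0]],[0,[0.002,0.004,-0.085],[0,0,0]],[0,[0.002,0.004,-0.13],[0,0,0]],[0,[0.002,0.004,-0.165],[0,0,0]],[0,[0.002,0.004,-0.1805],[0,0,0]],[0,[0.002,0.004,-0.1805],[0,0,0]],[255,[0.002,0.004,-0.1805],[0,0,0]],[255,[0.002,0.004,-0.1805],[0,0,0]],[255,[0.002,0.004,-0.1805],[0,0,0]],[255,[0.002,0.004,-0.1805],[0,0,0]],[255,[0.002,0.004,-0.1805],[0,0,0]],[255,[0.002,0.004,-0.1805],[0,0,0]]]'
python3 -m crank '[[255,[0,0,0.01],[0,0,0]],[255,[0,0,0.03],[0,0,0]],[255,[0,0,0.05],[0,0,0]],[255,[0,0,0.05],[0,0,0]],[255,[0,0,0.05],[0,0,0]],[255,[0,0,0.05],[0,0,0]],[255,[0,0,0.05],[0,0,0]],[255,[0,0,0.05],[0,0,0]],[255,[0,0,0.05],[0,0,0]],[255,[0,0,0.05],[0,0,0]]]'
python3 - <<'E'
from h import *
s=env.sense();print(s["force"],s["wrist_torque"])
E
```

```text
time_s: 7.3
eef_pos: [0.4749, -0.1088, 0.0501]
tcp_rot: [0.001, 0.726, 0.687, 0.0]
force: [-1.9, 0.6, 5.7]
gripper_width: 0.64
finger_force: 62.4
time_s: 8.3
eef_pos: [0.4739, -0.1081, 0.0981]
tcp_rot: [-0.0, 0.726, 0.688, -0.0]
force: [0.1, -0.7, -1.9]
gripper_width: 0.641
finger_force: 63.9
[ 0.12102874 -0.69949001 -1.87780568] [-0.02967104 -0.05239453  0.0115644 ]
```

P is the lighter one (1.9 N against 6.0 N). I set it back down and then look at the holder from above before fetching Q.

```bash
python3 -m crank '[[255,[0,0,-0.015],[0,0,0]],[255,[0,0,-0.03],[0,0,0]],[255,[0,0,-0.04],[0,0,0]],[255,[0,0,-0.045],[0,0,0]],[255,[0,0,-0.047],[0,0,0]],[255,[0,0,-0.0485],[0,0,0]],[255,[0,0,-0.0485],[0,0,0]],[255,[0,0,-0.0485],[0,0,0]],[0,[0,0,-0.0485],[0,0,0]],[0,[0,0,-0.0485],[0,0,0]],[0,[0,0,-0.0485],[0,0,0]],[0,[0,0,-0.0485],[0,0,0]]]'
python3 -m crank '[[0,[0,0,0.02],[0,0,0]],[0,[0,0,0.06],[0,0,0]],[0,[0,0,0.11],[0,0,0]],[0,[0.02,0.05,0.15],[0,0,0]],[0,[0.04,0.09,0.17],[0,0,0]],[0,[0.055,0.14,0.2],[0,0,0]],[0,[0.07,0.19,0.23],[0,0,0]],[0,[0.085,0.24,0.23],[0,0,0]],[0,[0.1,0.3,0.23],[0,0,0]],[0,[0.1,0.32,0.23],[0,0,0]],[0,[0.1,0.32,0.23],[0,0,0]],[0,[0.1,0.32,0.23],[0,0,0]]]'
python3 -m crank '[[0,[0,0,0],[0,0,0]],[0,[0,0,0],[0,0,0]]]'
python3 - <<'E'
from h import *
im,T=wrist("w3")
E
```

```text
time_s: 9.5
eef_pos: [0.4741, -0.1082, 0.0499]
tcp_rot: [0.0, 0.726, 0.688, 0.0]
force: [-0.6, -0.5, 1.2]
gripper_width: 1.002
finger_force: 0.0
time_s: 10.7
eef_pos: [0.5732, 0.2155, 0.2795]
tcp_rot: [-0.001, 0.724, 0.69, 0.0]
force: [-0.5, -1.1, -0.0]
gripper_width: 1.003
finger_force: 0.0
time_s: 10.9
eef_pos: [0.5743, 0.2098, 0.2796]
tcp_rot: [0.0, 0.727, 0.687, -0.0]
force: [-0.2, 0.2, -1.1]
gripper_width: 1.0
finger_force: 0.0
t 10.9 tcp [0.5743 0.2098 0.2796] z [-0.    -0.001 -1.   ] yaw y -3.26 F [-0.21  0.17 -1.06]
```

View pics/w3.png

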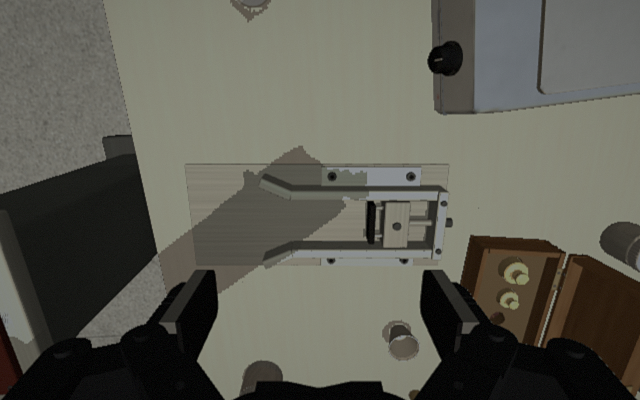

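The wrist view shows the plate from (186,165) to (449,265), the mouth tips at about (263,180) and (265,262), and the black pad at (371,222) with its block behind. I take one enlarged crop for the edges.

```bash
python3 - <<'E'
from h import *
im=cv2.imread("pics/w3.png")
c=cv2.resize(im[155:275,178:458],None,fx=2.85,fy=2.85,interpolation=cv2.INTER_CUBIC)
c=cv2.convertScaleAbs(c,alpha=1.5);cv2.imwrite("pics/w3c.png",c)
m=env.camera_model("wrist");T=np.load("pics/w3.npy");g=cv2.cvtColor(im,6)
L=cv2.createLineSegmentDetector().detect(g[155:275,178:458])[0].reshape(-1,4)+[178,155,178,155]
for l in sorted(L,key=lambda l:l[1]):
    if abs(l[2]-l[0])>35:
        print(l.round(1),[ (cast(m,l[:2],z,T)[:2].round(4).tolist(),cast(m,l[2:],z,T)[:2].round(4).tolist()) for z in (.004,.034)])
E
```

```text
[186.1 162.5 267.4 162.5] [([0.4155, 0.214], [0.513, 0.2084]), ([0.4272, 0.2193], [0.5177, 0.2141])]
[274.9 162.6 311.1 162.5] [([0.522, 0.2078], [0.5655, 0.2054]), ([0.5261, 0.2136], [0.5665, 0.2114])]
[331.1 163.  447.4 162.4] [([0.5895, 0.2035], [0.729, 0.1963]), ([0.5887, 0.2095], [0.7183, 0.2028])]
[263.6 164.9 186.1 164.3] [([0.5082, 0.2057], [0.4151, 0.2118]), ([0.5133, 0.2116], [0.4269, 0.2173])]
[419.9 167.4 327.4 167. ] [([0.6962, 0.192], [0.5847, 0.1989]), ([0.6878, 0.1989], [0.5843, 0.2053])]
[322.4 185.4 418.6 185.4] [([0.5775, 0.1763], [0.6954, 0.1695]), ([0.5776, 0.1843], [0.6871, 0.178])]
[434.9 190.6 371.1 190.7] [([0.7156, 0.1617], [0.6371, 0.1661]), ([0.7058, 0.1708], [0.633, 0.1749])]
[343.6 191.  292.4 190.9] [([0.6033, 0.1677], [0.5402, 0.1714]), ([0.6015, 0.1763], [0.543, 0.1798])]
[292.4 198.9 339.9 198.9] [([0.5393, 0.1611], [0.5983, 0.1577]), ([0.5422, 0.1702], [0.5969, 0.1671])]
[378.6 199.4 436.1 199.6] [([0.6463, 0.1543], [0.7177, 0.15]), ([0.6415, 0.1639], [0.7078, 0.1599])]
[340.2 212.3 303.8 238.8] [([0.5979, 0.1401], [0.5497, 0.1065]), ([0.5966, 0.1507], [0.5518, 0.1196])]
[288.6 240.3 364.9 240.4] [([0.53, 0.1055], [0.6284, 0.0998]), ([0.5336, 0.1186], [0.6248, 0.1133])]
[431.1 249.  396.1 249.7] [([0.7143, 0.0827], [0.6688, 0.0844]), ([0.7046, 0.0974], [0.6623, 0.099])]
[394.9 249.5 299.9 249.1] [([0.6672, 0.0847], [0.5436, 0.0922]), ([0.6609, 0.0993], [0.5462, 0.1063])]
[251.1 265.  197.4 265. ] [([0.4776, 0.0729], [0.4066, 0.0769]), ([0.4849, 0.0884], [0.419, 0.0921])]
[318.6 265.  279.9 265.1] [([0.5667, 0.0678], [0.5155, 0.0706]), ([0.5676, 0.0836], [0.5201, 0.0862])]
```

View pics/w3c.png

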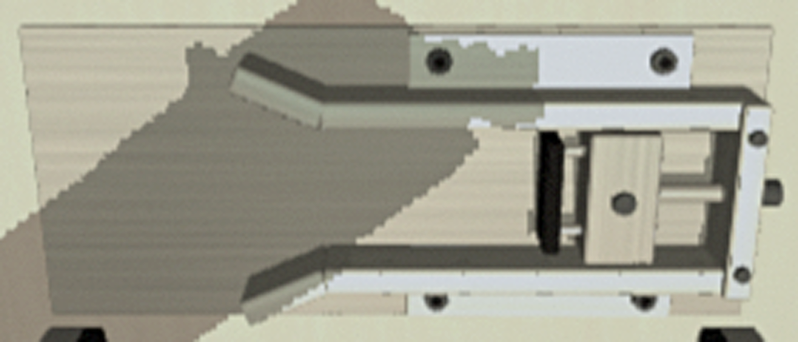

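The crop agrees with the given sizes: the channel measures about 63 mm and the plate about 137 mm. The centre line is y ≈ 0.139 − 0.058(x − 0.5155), at −3.3°. The holder origin is about (0.598, 0.134) and the pad face about x = 0.632. I fetch the heavy jar Q.

```bash
python3 -m crank '[[0,[-0.01,-0.045,0],[0,0,0]],[0,[-0.02,-0.09,0],[0,0,0]],[0,[-0.03,-0.135,-0.02],[0,0,0]],[0,[-0.035,-0.18,-0.03],[0,0,0]],[0,[-0.04,-0.225,-0.04],[0,0,0]],[0,[-0.045,-0.27,-0.05],[0,0,0]],[0,[-0.05,-0.315,-0.06],[0,0,0]],[0,[-0.05,-0.36,-0.07],[0,0,0]],[0,[-0.053,-0.405,-0.08],[0,0,0]],[0,[-0.053,-0.45,-0.08],[0,0,0]],[0,[-0.053,-0.489,-0.08],[0,0,0]],[0,[-0.053,-0.489,-0.08],[0,0,0]]]'
python3 -m crank '[[0,[0,0,0],[0,0,0]],[0,[0,0,0],[0,0,0]],[0,[0,0,0],[0,0,0]]]'
```

```text
time_s: 12.15
eef_pos: [0.518, -0.2854, 0.1993]
tcp_rot: [0.0, 0.73, 0.684, -0.001]
force: [0.1, 0.4, 0.5]
gripper_width: 1.0
finger_force: 0.0
time_s: 12.45
eef_pos: [0.5211, -0.276, 0.2002]
tcp_rot: [0.0, 0.726, 0.688, 0.0]
force: [-0.3, 0.4, -0.6]
gripper_width: 0.997
finger_force: 0.0
```

```bash
python3 -m crank '[[0,[0,0,-0.03],[0,0,0]],[0,[0,0,-0.05],[0,0,0]],[0,[0,0,-0.05],[0,0,0]],[0,[0,0,-0.05],[0,0,0]],[0,[0,0,-0.05],[0,0,0]]]'
python3 - <<'E'
from h import *
im,T=wrist("w4");m=env.camera_model("wrist")
g=cv2.GaussianBlur(cv2.cvtColor(im,6),(3,3),0)
c=cv2.HoughCircles(g[150:400,220:420],cv2.HOUGH_GRADIENT,1,20,param1=60,param2=15,minRadius=34,maxRadius=60)
print(c)
if c is not None:
  for x in c[0][:3]: print(x[:2]+[220,150],cast(m,x[:2]+[220,150],.076,T).round(4))
E
```

```text
time_s: 12.95
eef_pos: [0.5218, -0.2771, 0.1514]
tcp_rot: [0.001, 0.726, 0.688, 0.0]
force: [-0.2, -0.2, 0.1]
gripper_width: 1.005
finger_force: 0.0
t 12.95 tcp [ 0.5218 -0.2771  0.1514] z [ 0.002 -0.001 -1.   ] yaw y -3.08 F [-0.2  -0.22  0.06]
[[[97.5 63.5 44.4]
  [97.5 43.5 35.3]
  [96.5 83.5 52.7]]]
[317.5 213.5] [ 0.5217 -0.2759  0.076 ]
[317.5 193.5] [ 0.5225 -0.2622  0.076 ]
[316.5 233.5] [ 0.5203 -0.29    0.076 ]
```

```bash
python3 -m crank '[[0,[0,0,-0.04],[0,0,0]],[0,[0,0,-0.08],[0,0,0]],[0,[0,0,-0.1015],[0,0,0]],[0,[0,0,-0.1015],[0,0,0]],[0,[0,0,-0.1015],[0,0,0]],[255,[0,0,-0.1015],[0,0,0]],[255,[0,0,-0.1015],[0,0,0]],[255,[0,0,-0.1015],[0,0,0]],[255,[0,0,-0.1015],[0,0,0]],[255,[0,0,-0.1015],[0,0,0]],[255,[0,0,-0.1015],[0,0,0]],[255,[0,0,-0.1015],[0,0,0]]]'
python3 -m crank '[[255,[0,0,0.015],[0,0,0]],[255,[0,0,0.04],[0,0,0]],[255,[0,0,0.07],[0,0,0]],[255,[0,0,0.1],[0,0,0]],[255,[0,0,0.13],[0,0,0]],[255,[0,0,0.13],[0,0,0]],[255,[0,0,0.13],[0,0,0]],[255,[0,0,0.13],[0,0,0]]]'
```

```text
time_s: 14.2
eef_pos: [0.5217, -0.2778, 0.0505]
tcp_rot: [0.001, 0.726, 0.688, 0.0]
force: [-4.4, 0.3, 9.8]
gripper_width: 0.643
finger_force: 62.4
time_s: 15.0
eef_pos: [0.5199, -0.2768, 0.1766]
tcp_rot: [-0.001, 0.726, 0.688, -0.0]
force: [-0.3, 0.5, -5.8]
gripper_width: 0.641
finger_force: 65.8
```

```bash
python3 -m crank '[[255,[-0.003,0.02,0],[0,0,0]],[255,[-0.01,0.06,0],[0,0,0]],[255,[-0.016,0.1,0],[0,0,0]],[255,[-0.022,0.145,0],[0,0,0]],[255,[-0.03,0.19,0],[0,0,0]],[255,[-0.037,0.235,0],[0,0,0]],[255,[-0.044,0.28,0],[0,0,0]],[255,[-0.05,0.325,0],[0,0,0]],[255,[-0.057,0.365,0],[0,0,0]],[255,[-0.062,0.4,0],[0,0,0]],[255,[-0.065,0.4195,0],[0,0,0]],[255,[-0.065,0.4195,0],[0,0,0]]]'
python3 -m crank '[[255,[0,0,-0.04],[0,0,0]],[255,[0,0,-0.07],[0,0,0]],[255,[0,0,-0.09],[0,0,0]],[255,[0,0,-0.1],[0,0,0]],[255,[0,0,-0.1],[0,0,0]],[255,[0,0,-0.1],[0,0,0]]]'
```

```text
time_s: 16.2
eef_pos: [0.4539, 0.1461, 0.1774]
tcp_rot: [-0.001, 0.724, 0.69, -0.0]
force: [1.3, 0.6, -5.4]
gripper_width: 0.646
finger_force: 65.9
time_s: 16.8
eef_pos: [0.4562, 0.1424, 0.0788]
tcp_rot: [-0.0, 0.726, 0.688, 0.0]
force: [0.2, -0.1, -5.4]
gripper_width: 0.638
finger_force: 67.6
```

```bash
python3 -m crank '[[255,[0,0,-0.012],[0,0,0]],[255,[0,0,-0.019],[0,0,0]],[255,[0,0,-0.022],[0,0,0]],[255,[0,0,-0.0235],[0,0,0]],[255,[0,0,-0.0245],[0,0,0]],[255,[0,0,-0.0245],[0,0,0]],[255,[0,0,-0.0245],[0,0,0]]]'
```

```text
time_s: 17.5
eef_pos: [0.456, 0.1425, 0.0546]
tcp_rot: [0.0, 0.726, 0.688, -0.0]
force: [-5.4, -1.1, 7.0]
gripper_width: 0.64
finger_force: 68.8
```

```bash
python3 - <<'E'
from h import *
im,T=wrist("w5")
cv2.imwrite("pics/w5.png",im)
E
```

```text
t 17.5 tcp [0.456  0.1425 0.0546] z [ 0. -0. -1.] yaw y -3.11 F [-5.42 -1.12  7.03]
```

View pics/w5.png

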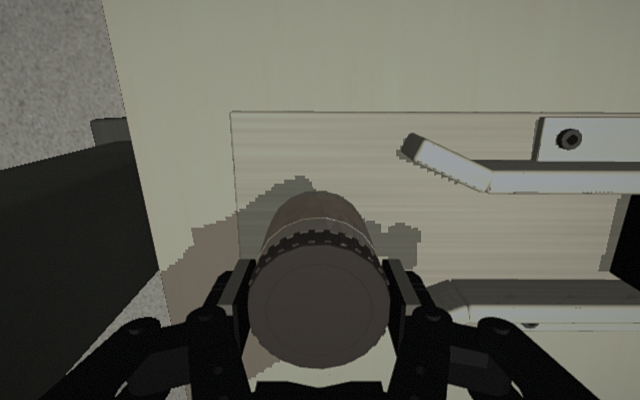

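The jar stands on the plate. Its lid is centred at about (319,307), the mouth tip is at (412,142), the upper rail's inner edge is at row 193 and the lower rail's at row 303. Next I check lateral alignment and relieve the downforce.

```bash
python3 - <<'E'
from h import *
m=env.camera_model("wrist");T=np.load("pics/w5.npy")
for n,q,z in [("lid",(319,307),.08),("lidL",(248,307),.08),("lidR",(390,307),.08),("upin",(500,193),.034),("upin2",(620,193.5),.034),("loin",(500,303),.034),("lo_bot",(500,280),.004),("plate",(240,112),.004)]:
    print(n,cast(m,q,z,T).round(4))
g=cv2.cvtColor(cv2.imread("pics/w5.png"),6)
for x in (520,560): print(x,g[155:200:1,x].tolist(),"|",g[272:335,x].tolist())
E
python3 -m crank '[[255,[0,0,0.001],[0,0,0]],[255,[0,0,0.001],[0,0,0]],[255,[0,0,0.001],[0,0,0]],[255,[0,0,0.001],[0,0,0]]]'
```

```text
lid [0.4565 0.1411 0.08  ]
lidL [0.429  0.1426 0.08  ]
lidR [0.4839 0.1396 0.08  ]
upin [0.5455 0.1688 0.034 ]
upin2 [0.6033 0.1654 0.034 ]
loin [0.5519 0.107  0.034 ]
lo_bot [0.5669 0.1027 0.004 ]
plate [0.4183 0.2119 0.004 ]
520 [142, 143, 144, 146, 123, 71, 56, 56, 57, 59, 62, 58, 58, 60, 62, 89, 125, 144, 153, 154, 155, 154, 154, 154, 154, 153, 153, 154, 154, 154, 153, 153, 154, 153, 154, 155, 135, 113, 111, 121, 144, 145, 143, 144, 145] | [135, 133, 136, 139, 139, 138, 129, 95, 56, 54, 56, 58, 58, 58, 57, 56, 58, 59, 58, 59, 59, 59, 59, 59, 56, 58, 59, 59, 60, 60, 60, 60, 79, 109, 131, 142, 151, 150, 150, 148, 150, 150, 151, 149, 149, 149, 149, 149, 149, 150, 141, 119, 129, 148, 151, 152, 135, 89, 22, 3, 8, 4, 9]
560 [151, 151, 150, 152, 154, 144, 106, 55, 55, 59, 58, 60, 59, 57, 58, 83, 119, 139, 149, 153, 152, 152, 153, 151, 153, 152, 151, 152, 152, 152, 152, 151, 152, 152, 151, 153, 151, 141, 121, 122, 139, 139, 140, 139, 141] | [132, 131, 133, 136, 134, 136, 128, 93, 54, 52, 56, 55, 59, 59, 56, 56, 58, 57, 59, 58, 59, 59, 58, 60, 56, 55, 58, 59, 60, 59, 58, 53, 70, 103, 126, 140, 145, 147, 147, 147, 148, 147, 148, 148, 147, 148, 146, 145, 147, 147, 138, 135, 145, 146, 146, 147, 147, 146, 139, 136, 142, 143, 144]
time_s: 17.95
eef_pos: [0.456, 0.1423, 0.0548]
tcp_rot: [-0.0, 0.726, 0.688, 0.0]
force: [-0.0, -1.0, -5.1]
gripper_width: 0.641
finger_force: 67.7
```

```bash
python3 -m crank '[[255,[0,0.0005,-0.0004],[0,0,0]],[255,[0.006,0,-0.0004],[0,0,0]],[255,[0.014,0,-0.0004],[0,0,0]],[255,[0.022,-0.0005,-0.0004],[0,0,0]],[255,[0.030,-0.001,-0.0004],[0,0,0]],[255,[0.038,-0.0015,-0.0004],[0,0,0]],[255,[0.046,-0.002,-0.0004],[0,0,0]],[255,[0.054,-0.0025,-0.0004],[0,0,0]],[255,[0.06,-0.003,-0.0004],[0,0,0]],[255,[0.06,-0.003,-0.0004],[0,0,0]]]'
```

```text
time_s: 18.95
eef_pos: [0.5177, 0.1395, 0.0546]
tcp_rot: [0.0, 0.726, 0.687, 0.001]
force: [1.1, -0.1, 0.3]
gripper_width: 0.644
finger_force: 68.2
```

```bash
python3 -m crank '[[255,[0.006,-0.0003,0],[0,0,0]],[255,[0.012,-0.0007,0],[0,0,0]],[255,[0.018,-0.001,0],[0,0,0]],[255,[0.024,-0.0014,0],[0,0,0]],[255,[0.03,-0.0017,0],[0,0,0]],[255,[0.035,-0.002,0],[0,0,0]],[255,[0.04,-0.0023,0],[0,0,0]],[255,[0.04,-0.0023,0],[0,0,0]]]'
```

```text
time_s: 19.75
eef_pos: [0.5568, 0.1373, 0.0547]
tcp_rot: [0.0, 0.726, 0.688, 0.0]
force: [-1.4, 0.8, 3.7]
gripper_width: 0.645
finger_force: 68.6
```

```bash
python3 -m crank '[[255,[0.005,-0.0003,0.0003],[0,0,0]],[255,[0.01,-0.0006,0.0003],[0,0,0]],[255,[0.015,-0.0009,0.0003],[0,0,0]],[255,[0.02,-0.0012,0.0003],[0,0,0]],[255,[0.025,-0.0014,0.0003],[0,0,0]],[255,[0.03,-0.0017,0.0003],[0,0,0]],[255,[0.03,-0.0017,0.0003],[0,0,0]],[255,[0.03,-0.0017,0.0003],[0,0,0]]]'
python3 -m crank '[[255,[0.002,-0.0001,0],[0,0,0]],[255,[0.004,-0.0002,0],[0,0,0]],[255,[0.006,-0.0003,0],[0,0,0]],[255,[0.006,-0.0003,0],[0,0,0]]]'
```

```text
time_s: 20.55
eef_pos: [0.587, 0.1351, 0.0547]
tcp_rot: [0.0, 0.726, 0.687, 0.001]
force: [1.8, -0.1, 0.1]
gripper_width: 0.639
finger_force: 68.1
time_s: 20.95
eef_pos: [0.5916, 0.1351, 0.0547]
tcp_rot: [-0.0, 0.726, 0.688, -0.0]
force: [-4.1, -0.2, 4.7]
gripper_width: 0.638
finger_force: 68.7
```

```bash
python3 -m crank '[[255,[0.001,-0.0001,0.0003],[0,0,0]],[255,[0.002,-0.0001,0.0003],[0,0,0]],[255,[0.003,-0.0002,0.0003],[0,0,0]],[255,[0.003,-0.0002,0.0003],[0,0,0]]]'
python3 -m crank '[[255,[0.001,-0.0001,0],[0,0,0]],[255,[0.002,-0.0001,0],[0,0,0]],[255,[0.003,-0.0002,0],[0,0,0]],[255,[0.003,-0.0002,0],[0,0,0]]]'
python3 -m crank '[[255,[0.001,-0.0001,0],[0,0,0]],[255,[0.002,-0.0001,0],[0,0,0]],[255,[0.003,-0.0002,0],[0,0,0]],[255,[0.003,-0.0002,0],[0,0,0]]]'
```

```text
time_s: 21.35
eef_pos: [0.5951, 0.1347, 0.0548]
tcp_rot: [-0.0, 0.726, 0.688, -0.0]
force: [-1.7, 0.6, -1.3]
gripper_width: 0.638
finger_force: 68.2
time_s: 21.75
eef_pos: [0.5982, 0.1344, 0.0548]
tcp_rot: [0.0, 0.726, 0.688, 0.0]
force: [0.4, 0.4, -3.0]
gripper_width: 0.639
finger_force: 67.9
time_s: 22.15
eef_pos: [0.6012, 0.1343, 0.0549]
tcp_rot: [0.0, 0.726, 0.688, 0.0]
force: [0.3, 0.7, -4.9]
gripper_width: 0.642
finger_force: 67.7
```

```bash
python3 -m crank '[[255,[0.001,-0.0001,-0.0002],[0,0,0]],[255,[0.002,-0.0001,-0.0002],[0,0,0]],[255,[0.002,-0.0001,-0.0002],[0,0,0]]]'
python3 -m crank '[[255,[0.001,-0.0001,0],[0,0,0]],[255,[0.002,-0.0001,0],[0,0,0]],[255,[0.002,-0.0001,0],[0,0,0]]]'
python3 -m crank '[[255,[0.001,-0.0001,0],[0,0,0]],[255,[0.002,-0.0001,0],[0,0,0]],[255,[0.002,-0.0001,0],[0,0,0]]]'
```

```text
time_s: 22.45
eef_pos: [0.6025, 0.1344, 0.0548]
tcp_rot: [-0.0, 0.726, 0.688, -0.0]
force: [-5.2, -1.1, -0.2]
gripper_width: 0.64
finger_force: 68.2
time_s: 22.75
eef_pos: [0.6038, 0.1344, 0.0548]
tcp_rot: [-0.001, 0.726, 0.688, -0.001]
force: [-9.0, -0.7, 3.6]
gripper_width: 0.636
finger_force: 68.6
time_s: 23.05
eef_pos: [0.6049, 0.1344, 0.0549]
tcp_rot: [-0.001, 0.726, 0.688, -0.002]
force: [-13.3, -1.1, 7.4]
gripper_width: 0.639
finger_force: 69.0
```

```bash
python3 -m crank '[[255,[0,0,0.0003],[0,0,0]],[255,[0,0,0.0003],[0,0,0]],[255,[0,0,0.0003],[0,0,0]]]'
python3 - <<'E'
from h import *
s=env.sense();print(s["force"],s["wrist_torque"],s["eef_pos"])
E
```

```text
time_s: 23.35
eef_pos: [0.6048, 0.1343, 0.0548]
tcp_rot: [-0.001, 0.726, 0.688, -0.002]
force: [-10.7, -1.0, 4.4]
gripper_width: 0.64
finger_force: 68.7
[-10.68861081  -0.97789775   4.35794806] [-0.22647273  2.78219091 -0.05606667] [0.60481815 0.13432264 0.05483063]
```

```bash
python3 -m crank '[[255,[0,0,0],[0,0,0]],[255,[0,0,0],[0,0,0]],[255,[0,0,0],[0,0,0]],[255,[0,0,0],[0,0,0]],[255,[0,0,0],[0,0,0]],[255,[0,0,0],[0,0,0]]]'
python3 -m crank '[[255,[0,0,0],[0,0,0]],[255,[0,0,0],[0,0,0]],[255,[0,0,0],[0,0,0]],[255,[0,0,0],[0,0,0]],[255,[0,0,0],[0,0,0]],[255,[0,0,0],[0,0,0]]]'
```

```text
time_s: 23.95
eef_pos: [0.6049, 0.1343, 0.0549]
tcp_rot: [-0.001, 0.726, 0.688, -0.002]
force: [-11.7, 0.5, 4.4]
gripper_width: 0.642
finger_force: 68.7
time_s: 24.55
eef_pos: [0.6049, 0.1343, 0.0549]
tcp_rot: [-0.001, 0.726, 0.688, -0.002]
force: [-11.4, 0.1, 4.3]
gripper_width: 0.641
finger_force: 68.7
```

```bash
python3 -m crank '[[255,[-0.0005,0,0],[0,0,0]],[255,[-0.001,0.0001,0],[0,0,0]],[255,[-0.0015,0.0001,0],[0,0,0]],[255,[-0.002,0.0001,0],[0,0,0]],[255,[-0.002,0.0001,0],[0,0,0]],[255,[-0.002,0.0001,0],[0,0,0]]]'
```

```text
time_s: 25.15
eef_pos: [0.6043, 0.1343, 0.0548]
tcp_rot: [-0.0, 0.726, 0.688, -0.001]
force: [-5.0, 0.5, -1.3]
gripper_width: 0.644
finger_force: 68.0
```

```bash
python3 -m crank '[[60,[0,0,0],[0,0,0]],[40,[0,0,0],[0,0,0]],[20,[0,0,0],[0,0,0]],[0,[0,0,0],[0,0,0]],[0,[0,0,0],[0,0,0]],[0,[0,0,0],[0,0,0]],[0,[0,0,0.01],[0,0,0]],[0,[0,0,0.03],[0,0,0]],[0,[0,0,0.06],[0,0,0]],[0,[0,0,0.1],[0,0,0]],[0,[0,0,0.14],[0,0,0]],[0,[0,0,0.18],[0,0,0]]]'
python3 -m crank '[[0,[0,0.06,0],[0,0,0]],[0,[0,0.09,0],[0,0,0]],[0,[0,0.09,0],[0,0,0]],[0,[0,0.09,0],[0,0,0]]]'
python3 - <<'E'
from h import *
im,T=wrist("w6")
t=env.capture("top")[:,:,::-1]
o=cv2.imread("pics/top0.png")
a=cv2.resize(im[100:300,150:470],None,fx=2,fy=2,interpolation=cv2.INTER_CUBIC)  # 640x400
a=cv2.convertScaleAbs(a,alpha=1.3)
b=cv2.resize(t[150:265,255:440],None,fx=1.73,fy=1.73)
cv2.imwrite("pics/fin.png",np.vstack([a,cv2.copyMakeBorder(b,0,0,0,640-b.shape[1],0)])[:600])
E
```

```text
time_s: 26.35
eef_pos: [0.6047, 0.1344, 0.2376]
tcp_rot: [0.0, 0.726, 0.688, 0.0]
force: [1.0, -0.1, 0.2]
gripper_width: 0.998
finger_force: 0.0
time_s: 26.75
eef_pos: [0.6045, 0.2257, 0.2357]
tcp_rot: [-0.0, 0.725, 0.689, 0.0]
force: [-0.3, -0.4, -1.4]
gripper_width: 1.001
finger_force: 0.0
t 26.75 tcp [0.6045 0.2257 0.2357] z [ 0.  0. -1.] yaw y -2.96 F [-0.33 -0.4  -1.43]
```

View pics/fin.png

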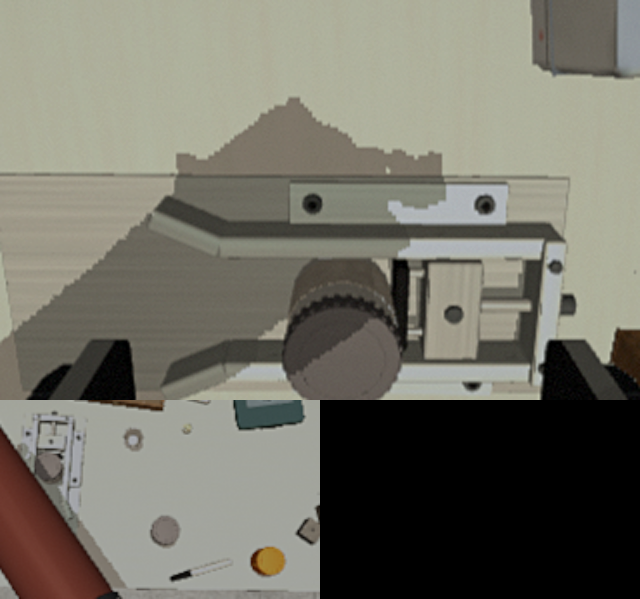

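The final view shows the heavy jar upright between the rails against the pad at crop (400,300), with jar P, the marker, the crucible, the weight and the orange jar where they were. One numeric check, then I hand in.

```bash
python3 - <<'E'
from h import *
m=env.camera_model("wrist");T=np.load("pics/w6.npy")
print(cast(m,(321,275),.08,T).round(4))
s=env.sense();print(s["time_s"],s["qd"].round(3))
print(env.hand_in())
E
```

```text
[0.6026 0.1365 0.08  ]
26.85 [ 0.014 -0.002  0.006  0.003  0.    -0.003 -0.004]
the job is handed in; nothing more can be done
None
```

I handed the job in at 26.9 s: the heavier jar (Q, about 6 N against 1.9 N) was slid into the holder, held against the pad for over a second at about 8–11 N (estimated, since drag blurs the reading), and left standing there; the lighter jar is back where it stood, and nothing else looked disturbed in the final view.

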